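# Clip the amber plate, record it, unclip it

### The job

Hold the amber glass plate down for its picture: swing the spring clip of its bay around until the rubber tip rests on the plate's white edge band, never over the amber specimen, and with it clamped press the red record button fully down. Then swing the clip well clear of the plate again, back towards where it was parked. Leave both plates lying in place in their bays, the other plate unclipped and everything else undisturbed.

Things in the scene. Friction and masses are not known exactly. Their poses are not given: they have to be found in the camera images.
- imager: flatbed plate imager, fixed grey slab 300 mm (its x) by 420 mm (its y) by 40 mm high; origin under the middle between its two bays; x away from the robot, y to the left. In each bay (left at +y, right at -y, centres 66 mm off the middle) a glass plate lies flat over a black window, its inner long edge at a 5 mm high black rail and its robot-side edge at a short rail. One spring clip stands outside each bay
- amber_plate_mid (a point): centre (half-way up) of the loose glass plate with the AMBER middle: 120 mm (its x) by 90 mm (its y) by 8 mm thick, 0.2 kg, lying flat in one of the two bays (which one varies), on the 40 mm high slab. Along each long edge (y = +-20 to +-45 mm) runs a 25 mm wide white band; the coloured specimen lies between the bands
- green_plate_mid (a point): centre of the like plate with the GREEN middle, in the other bay
- clip_left (a joint): swing angle of the left spring clip (rad) about its vertical pivot screw: 0 = parked, fully swung outwards; grows as the clip swings inwards over its own bay; hard stop 1.35. The tip reaches the outer edge of a seated plate at about 0.9 and would be 12 mm in from that edge at about 1.0. Stiff hinge (0.1 N m, about 1.6 N at the knob): it stays where it is left. Starts between 0 and 0.35
- clip_left_pivot (a point): pivot screw axis of the left clip, at the underside of its bar, 54 mm above the bench; the pivot stands at the imager's robot-side left (+y) corner. Seen from above the clip swings inwards clockwise
- clip_left_knob (a point): centre of the left clip's upright round orange knob, 18 mm across and 40 mm tall (its top is 20 mm above this point), fixed on the rigid steel bar, 62 mm from the pivot. The bar is 16 mm wide and 4 mm thick, 24 to 20 mm below this point, and clears the plates. This point is 78 mm above the bench
- clip_left_tip (a point): middle of the black rubber tip (18 mm thick roll) of the left clip's spring leaf, 120 mm from the pivot on the straight line pivot - knob - tip. Off the plate its underside hangs 3 mm lower than a plate's top face; swung inwards it rides up over the plate's edge by itself and presses down with about 2 N. The leaf flexes upwards only
- clip_right (a joint): swing angle of the right spring clip (rad) about its vertical pivot screw: 0 = parked, fully swung outwards; grows as the clip swings inwards over its own bay; hard stop 1.35. The tip reaches the outer edge of a seated plate at about 0.9 and would be 12 mm in from that edge at about 1.0. Stiff hinge (0.1 N m, about 1.6 N at the knob): it stays where it is left. Starts between 0 and 0.35
- clip_right_pivot (a point): pivot screw axis of the right clip, at the underside of its bar, 54 mm above the bench; the pivot stands at the imager's robot-side right (-y) corner. Seen from above the clip swings inwards anticlockwise
- clip_right_knob (a point): centre of the right clip's upright round orange knob, 18 mm across and 40 mm tall (its top is 20 mm above this point), fixed on the rigid steel bar, 62 mm from the pivot. The bar is 16 mm wide and 4 mm thick, 24 to 20 mm below this point, and clears the plates. This point is 78 mm above the bench
- clip_right_tip (a point): middle of the black rubber tip (18 mm thick roll) of the right clip's spring leaf, 120 mm from the pivot on the straight line pivot - knob - tip. Off the plate its underside hangs 3 mm lower than a plate's top face; swung inwards it rides up over the plate's edge by itself and presses down with about 2 N. The leaf flexes upwards only
- record (a joint): travel of the red record button (m): 0 = up, 0.006 = fully down; it springs back; about 5 N presses it fully down
- record_top (a point): centre of the top face of the red round record button (36 mm across, pressed downwards) on a fixed white console 120 x 85 x 50 mm, which stands to the left or to the right of the imager; the button is the highest thing on it
- supply: fixed black power supply 130 x 85 x 60 mm on the other side of the imager; origin under its centre
- dish: bystander: white closed culture dish 58 mm across, 16 mm high, on a far corner of the imager; origin under its centre
- weight: bystander: brass weight 40 mm across, 47 mm high, on the other far corner of the imager; origin under its centre
- reagent: bystander: amber bottle 68 mm across, 150 mm high; origin under its centre
- beaker: bystander: glass beaker 80 mm across, 100 mm high; origin under its centre
- pot: bystander: white jar with blue cap, 60 mm across, 70 mm high; origin under its centre
- spatula: bystander: spatula 180 mm long lying near the robot's right side
Mind the look-alikes: they are no part of the job. Leave any purple look-alike of the part that bears green_plate_mid alone.

How it is judged:
By the outcome, as a careful person would: the job done as asked, in the order asked, and still so for the second after the job is handed in, with the robot touching nothing.
It also fails if it takes over 64 s, if anything falls off the work surface, if the arm or the gripper's body presses on something with over 40 N, if the wrist force passes 120 N, or if a joint passes its speed limit or range.

### The arm

A 6-joint arm with a two-finger parallel gripper is mounted at the origin on the work surface. World frame = base frame: x ahead of the robot, y to its left, z up, the work surface at z = 0. Lengths are in mm, angles in rad, forces in N, time in s.
With the tool pointing down it reaches from about 275 to 750 mm from the base axis. Payload 10.2 kg.
Tool frame: the origin (TCP) lies midway between the tips of the shut fingers; the grasp point (between the pads) lies grip_depth behind it (grip_depth is the distance from the TCP to the grasp point, in mm); z points along the fingers, y is the line along which they close (so a half turn about z gives the same grasp; the last joint's range is limited). The gripper opens to 85 mm and grips with 20 to 120 N. Pads are 22 mm wide; open, the fingers measure 114 mm over their backs; the gripper's body (76 mm by 85 mm) begins 54 mm behind the grasp point. The pads swing forward as they close: fully open they stand 13 mm farther back than shut.
Start: joints at [0.968, 0.313, 1.498, -0, 1.331, -0.223], TCP at [194.649, 487.589, 231.294] pointing down, gripper open.
Joint ranges: [-2.94, 2.94], [-0.97, 2.17], [0.19, 2.56], [-1.23, 4.37], [0.02, 3.11], [-2.88, 2.88]. Speed limits (rad/s): [2.39, 2.39, 3.01, 3.14, 3.14, 3.14].

### API

Orientations are given as a unit quaternion [w, x, y, z].
In Python, from rig import * gives the robot as it stands.
- The arm moves only by the tool servo_tool, never from a script. Its argument "commands" is a list of rows, each a list of 3 entries, a list of its own where there are three numbers: the gripper command: -1 is fully open, 1 is shut, values between are in proportion, then the shift along the tool's x, y, z in m, then the turn, a rotation vector about the tool's x, y, z in units of 6 degrees (1.0 is 6 degrees). In form: [[grip, [dx, dy, dz], [ax, ay, az]], ...]. A call has 1 to 10 rows; each row shifts and turns the commanded pose from where the row before left it, along the tool's axes as they then stand; what a row does not reach is not made up. A row lasts 1/12 s, in which the tool goes at most 41.7 mm and 7.16 degrees, less where a joint would pass 70% of its speed; a pose out of reach is approached as far as the arm can. A call is refused whole if a number of a shift passes 0.0417 or a number of a turn 1, either way. A call with a gripper value outside its range is refused whole. The fingers move at their own pace and stop on an object; "squeeze" is the grip in N (left out, the last holds). Time passes only in rows, so rows that do not move let the fingers close. It gives the time, the measured TCP pose, the force, the opening and the grip force at its end, in the units of the state.
- sense(): the state, without advancing time (a new reading comes with each control period).
- capture(name): name is "scene" or "top" or "wrist"; returns a dict with "pixels" (384x512x3 uint8, red, green, blue), "z_map" (384x512 float32, mm along the optical axis (not along the pixel's ray), 0 where there is no reading), "fx", "fy", "cx", "cy" (pixels), "distortion" ([k1, k2, p1, p2, k3] as OpenCV has them; the pictures are not rectified), "rvec" (rotation vector, rad) and "tvec" (3), from world to camera coordinates, as OpenCV has them; the wrist camera has in their place "T_tool_cam" (4x4, takes a point from camera to tool coordinates, whose origin is the TCP and whose axes are the flange's). Camera axes: x right, y down, z forward; pixel columns grow to the right and rows downward; lengths in mm; the calibration is good to about 2 mm. A picture is of the moment at which its call begins: read the wrist's pose just before it.
- finish_job(): hands the job in; it is judged then, once.
The state is a dict: "time_s": time; "joints": joint angles; "dq": joint speeds; "tau": joint torques, N m; "eef_pos": TCP position; "ee_rot": TCP orientation; "force": force on the tool from outside, world axes, zero at the start; "wrist_torque": the same for the moment, N m; "grip_width": opening from 0.0 (shut) to 1.0 (fully open); "grip_force": force on a finger pad.
Only numpy, scipy, OpenCV 4.12 (cv2) and the standard library are available. Lean on these libraries where they do the work, as an engineer would, in place of code of your own. Each camera call takes 0.05 s, during which the arm holds its last target. There are 200 camera calls.

## Working session

There is one attempt and no reset: what is moved stays moved. The work goes in short steps, Python scripts to look and compute and a tool call to move; the robot and the scene stay as the last step left them, time stands still between calls to the robot, and variables do not carry over. Pictures are saved under pics/ and viewed, at most 10 in all, crops included, and the job is handed in when it is done.

Besides the shell and the picture viewer there is one more tool, called as name([rows], argument=value, ...), one row to a line, values as JSON. servo_tool: Moves the arm, as the interface text tells. Its arguments: {"type":"object","properties":{"commands":{"type":"array"},"squeeze":{"type":"number"}},"required":["commands"]}

```bash
mkdir -p pics
cat > h.py <<'E'
from rig import *
import numpy as np, cv2
def cap(name,fn=None):
    s=sense(); c=capture(name)
    if fn: cv2.imwrite('pics/'+fn,c['pixels'][:,:,::-1])
    K=np.array([[c['fx'],0,c['cx']],[0,c['fy'],c['cy']],[0,0,1]]); c['K']=K
    if name=='wrist':
        w,x,y,z=s['ee_rot']
        from scipy.spatial.transform import Rotation as R
        T=np.eye(4);T[:3,:3]=R.from_quat([x,y,z,w]).as_matrix();T[:3,3]=s['eef_pos']
        M=T@np.array(c['T_tool_cam'])
    else:
        R_=cv2.Rodrigues(np.array(c['rvec'],float))[0];M=np.eye(4);M[:3,:3]=R_.T;M[:3,3]=-R_.T@np.array(c['tvec'],float).ravel()
    c['M']=M; return c
def ray(c,uv,z):
    p=cv2.undistortPoints(np.array(uv,float).reshape(-1,1,2),c['K'],np.array(c['distortion'],float)).reshape(-1,2)
    d=np.c_[p,np.ones(len(p))]@c['M'][:3,:3].T; o=c['M'][:3,3]
    return o+d*((z-o[2])/d[:,2])[:,None]
def blobs(m,amin=30):
    n,l,st,ce=cv2.connectedComponentsWithStats(m.astype(np.uint8)); 
    return [(ce[i].round(1),st[i]) for i in range(1,n) if st[i][4]>=amin]
E
python3 - <<'E'
from h import *
a=cap('scene','s1.png');b=cap('top','t1.png')
print(sense())
print(a['M'][:3,3],b['M'][:3,3])
im=np.hstack([a['pixels'],b['pixels']])
cv2.imwrite('pics/t1b.png',cv2.resize(b['pixels'][:,:,::-1],(800,600)))
E
```

```text
{'time_s': 0.1, 'joints': array([ 9.67576705e-01,  3.13364051e-01,  1.49834633e+00, -5.13504572e-06,
        1.33100032e+00, -2.23406558e-01]), 'dq': array([ 0.0014316 , -0.00175127,  0.00060663,  0.00070242, -0.00048975,
        0.00050096]), 'tau': array([ 4.77363792e-03, -4.12900972e+01, -2.60138869e+01, -2.91819219e-06,
        3.00579479e-03,  3.03204808e-05]), 'eef_pos': array([194.52664569, 487.38865041, 230.81321617]), 'ee_rot': array([-2.22246215e-04,  1.88766478e-01,  9.82021845e-01, -5.12953970e-04]), 'force': array([-0.370071  ,  0.41812989, -1.09272397]), 'wrist_torque': array([0.0391439 , 0.02033053, 0.05551628]), 'grip_force': 0.0, 'grip_width': 0.9974553154681246}
[1394.30037427 -189.04172673 1000.54726862] [ 450.61676925   88.70465274 1213.8615851 ]
```

View pics/t1b.png

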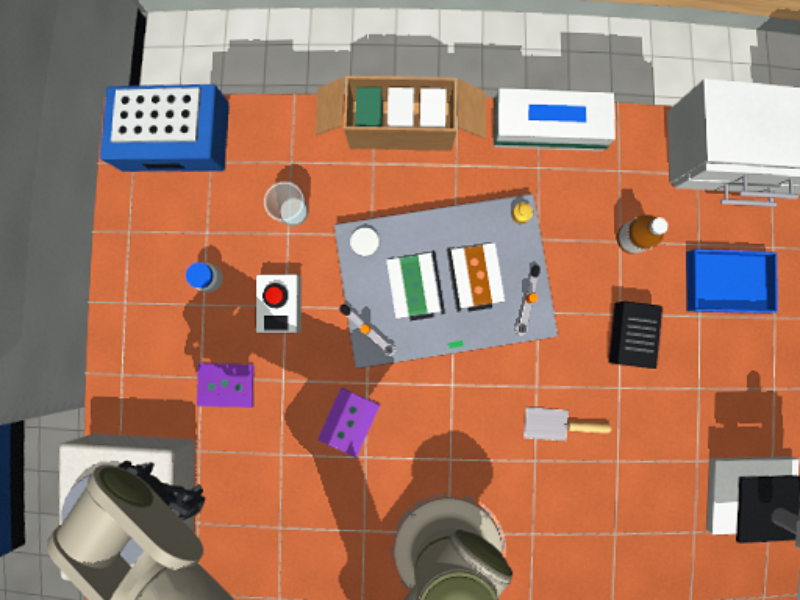

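View pics/s1.png

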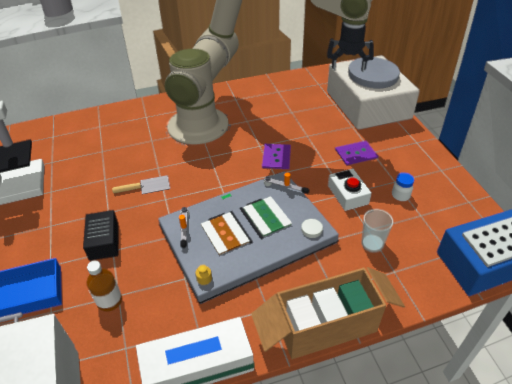

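The top view (800x600 enlargement) shows the amber plate at about (477,276) in the right bay and the green one at (414,286). The right clip has its pivot at about (522,328), knob at (532,297) and tip at (535,270). The record button is at (275,295), to the left. The purple blocks at (225,385) and (348,421) are look-alikes to leave alone. Next I'll measure these and check them in an enlarged crop.

Run:
```python
from h import *
b=cap('top'); s=cap('scene')
im=b['pixels']; 
def red(im):
    h=cv2.cvtColor(im,cv2.COLOR_RGB2HSV); return ((h[...,0]<4)|(h[...,0]>176))&(h[...,1]>200)&(h[...,2]>120)
def org(im):
    h=cv2.cvtColor(im,cv2.COLOR_RGB2HSV); return (h[...,0]>=9)&(h[...,0]<=20)&(h[...,1]>190)&(h[...,2]>190)
for n,c in (('top',b),('scene',s)):
    for nm,f,z in (('red',red,56),('org',org,98)):
        for ce,st in blobs(f(c['pixels']),8): print(n,nm,ce,st,ray(c,[ce],z)[0].round(1))
# refined: depth of button
for uv in [(522,328),(535,270),(532,297),(388,348),(346,310),(365,329),(275,295)]:
    u,v=np.array(uv)*.64; print(uv,b['z_map'][int(v),int(u)])
x0,y0,x1,y1=205,115,365,240
cv2.imwrite('pics/t2.png',cv2.resize(im[y0:y1,x0:x1,::-1],None,fx=5,fy=4.8,interpolation=cv2.INTER_CUBIC))
```

```text
top red [175.  188.6] [170 183  11  12 101] [525.3 368.3  56. ]
top org [340.9 190.2] [339 188   5   6  23] [ 530.  -146.9   98. ]
top org [233.3 210.2] [231 208   6   5  24] [461.4 177.9  98. ]
scene red [352.7 181.6] [347 178  12   8  73] [513.  374.7  56. ]
scene org [287.  174.3] [285 173   5   4  18] [462.3 180.6  98. ]
scene org [181.6 216.6] [179 215   6   5  20] [ 530.6 -145.9   98. ]
(522, 328) 1142.5925
(535, 270) 1157.2384
(532, 297) 1117.6602
(388, 348) 1145.516
(346, 310) 1155.9121
(365, 329) 1117.6935
(275, 295) 1149.0151
```

View pics/t2.png

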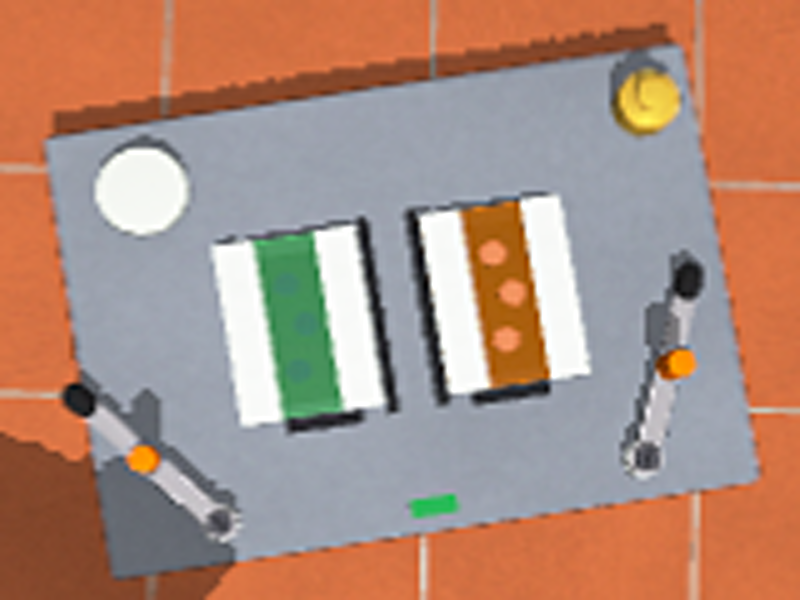

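The crop confirms the setup. The amber plate is at crop (505,295) with its outer white band at about (557,285). Its clip has pivot (643,455), knob (676,363) and tip (687,278). Next I'll convert these to world positions.

Run:
```python
from h import *
b=cap('top'); s=cap('scene')
# button triangulation
best=min(((np.linalg.norm(ray(b,[(175,188.6)],z)[0]-ray(s,[(352.7,181.6)],z)[0]),z) for z in np.arange(50,80,.5)));print(best,ray(b,[(175,188.6)],best[1]),ray(s,[(352.7,181.6)],best[1]))
cr=lambda p:np.array(p,float)/[5,4.8]+[205,115]-0.4
im=b['pixels'];h=cv2.cvtColor(im,cv2.COLOR_RGB2HSV)
sub=np.zeros(im.shape[:2],bool); sub[150:205,285:327]=1
m=sub&(((h[...,1]<40)&(h[...,2]>215))|((h[...,1]>150)))
n,l,st,ce=cv2.connectedComponentsWithStats(m.astype(np.uint8)); i=1+st[1:,4].argmax()
r=cv2.minAreaRect(np.argwhere(l==i)[:,::-1].astype(np.float32)); print(st[i],r)
P=ray(b,cv2.boxPoints(r),48); print(P.round(1),P.mean(0).round(1)); print([np.linalg.norm(P[k]-P[k-1]).round(1) for k in range(4)])
e=P-np.roll(P,1,0); print([np.degrees(np.arctan2(v[1],v[0])).round(1) for v in e])
k=np.array([530.2,-146.4])
for nm,q,z in (('piv',(643,455),60),('tip',(687,278),60)):
    p=ray(b,[cr(q)],z)[0]; print(nm,p.round(1),np.linalg.norm(p[:2]-k),np.degrees(np.arctan2(*(p[:2]-k)[::-1])))
```

```text
(np.float64(1.9006118048774359), np.float64(69.0)) [[524.42547562 365.16107213  69.        ]] [[525.1653214  366.91177297  69.        ]]
[ 289  156   34   41 1015] ((305.48651123046875, 175.91893005371094), (37.811763763427734, 28.276626586914062), 80.53767395019531)
[[626.9  11.3  48. ]
 [644.2 -77.4  48. ]
 [525.6 -98.9  48. ]
 [508.7 -10.7  48. ]] [576.3 -44.   48. ]
[np.float64(120.2), np.float64(90.4), np.float64(120.5), np.float64(89.8)]
[np.float64(10.6), np.float64(-79.0), np.float64(-169.7), np.float64(100.8)]
piv [ 471.9 -131.4   60. ] 60.212542739782975 165.61833223551287
tip [ 588.6 -157.8   60. ] 59.51190077300446 -11.050197747297386
```

servo_tool([
  [0.0,[0,0,0],[0,0,-1]],
  [0.3,[0,0,0],[0,0,-1]],
  [0.3,[0,0,0],[0,0,-1]],
  [0.3,[0,0,0],[0,0,-0.63]],
  [0.3,[0,0,0],[0,0,0]],
], squeeze=20)

```text
time_s: 0.72
eef_pos: [194.6, 487.6, 231.2]
ee_rot: [-0.0, -0.001, 1.0, -0.0]
force: [0.5, 0.2, 0.5]
grip_width: 0.353
grip_force: 0.0
```

servo_tool([
  [0.3,[-0.018,-0.034,0],[0,0,0]],
  [0.3,[-0.018,-0.034,0],[0,0,0]],
  [0.3,[-0.018,-0.034,0],[0,0,0]],
  [0.3,[-0.018,-0.034,0],[0,0,0]],
  [0.3,[-0.018,-0.034,0],[0,0,0]],
  [0.3,[-0.018,-0.034,0],[0,0,0]],
  [0.3,[-0.018,-0.034,0],[0,0,0]],
  [0.3,[-0.018,-0.034,0],[0,0,0]],
  [0.3,[-0.018,-0.034,0],[0,0,0]],
  [0.3,[-0.018,-0.034,0],[0,0,0]],
])

```text
time_s: 1.55
eef_pos: [375.2, 145.8, 231.5]
ee_rot: [0.0, 0.001, 1.0, 0.0]
force: [0.2, 1.3, -0.0]
grip_width: 0.348
grip_force: 0.0
```

servo_tool([
  [0.3,[-0.018,-0.034,0],[0,0,0]],
  [0.3,[-0.018,-0.034,0],[0,0,0]],
  [0.3,[-0.018,-0.034,0],[0,0,0]],
  [0.3,[-0.018,-0.034,0],[0,0,0]],
  [0.3,[-0.018,-0.034,0],[0,0,0]],
  [0.3,[-0.018,-0.034,0],[0,0,0]],
  [0.3,[-0.018,-0.034,0],[0,0,0]],
  [0.3,[-0.018,-0.034,0],[0,0,0]],
  [0.3,[0,0,0],[0,0,0]],
  [0.3,[0,0,0],[0,0,0]],
])

```text
time_s: 2.38
eef_pos: [519.0, -125.6, 230.6]
ee_rot: [-0.001, 0.002, 1.0, 0.0]
force: [-0.2, 0.4, 1.0]
grip_width: 0.351
grip_force: 0.0
```

servo_tool([
  [0.3,[-0.006,-0.01,0.03],[0,0,0]],
  [0.3,[-0.005,-0.011,0.03],[0,0,0]],
  [0.3,[0,0,0.02],[0,0,0]],
  [0.3,[0,0,0],[0,0,0]],
  [0.3,[0,0,0],[0,0,0]],
])

```text
time_s: 2.8
eef_pos: [529.5, -144.2, 151.5]
ee_rot: [-0.001, -0.0, 1.0, 0.0]
force: [0.1, 0.9, 0.9]
grip_width: 0.352
grip_force: 0.0
```

Run:
```python
from h import *
c=cap('wrist','w1.png'); print(sense()['eef_pos'].round(1))
h=cv2.cvtColor(c['pixels'],cv2.COLOR_RGB2HSV)
m=(h[...,0]>=9)&(h[...,0]<=20)&(h[...,1]>190)&(h[...,2]>190)
for ce,st in blobs(m,60): print(ce,st,ray(c,[ce],98)[0].round(1), c['z_map'][int(ce[1]),int(ce[0])])
```

```text
[ 530.1 -144.6  152.7]
[250.5 194.9] [242 188  15  19 129] [ 517.9 -147.9   98. ] 224.12642
```

View pics/w1.png

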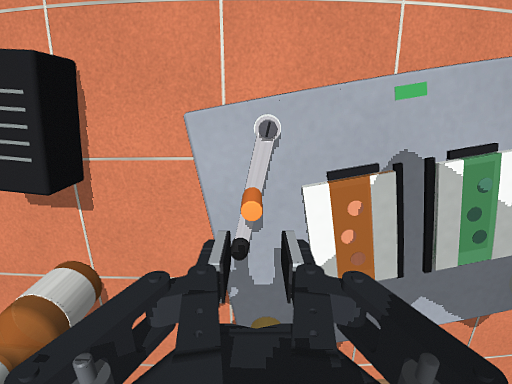

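The wrist view shows the knob's top face at (251,211), the pivot screw at (267,127) and the tip at (240,248). The amber plate's outer band is at about (320,230). I'll project these.

Run:
```python
from h import *
c=cap('wrist')
print(ray(c,[(251,211)],98).round(1),ray(c,[(267,127)],60).round(1),ray(c,[(240,248)],58).round(1),ray(c,[(303,186)],48).round(1))
```

```text
[[ 532.4 -148.1   98. ]] [[ 470.2 -134.7   60. ]] [[ 587.8 -160.    58. ]] [[526.3 -98.9  48. ]]
```

servo_tool([
  [0.3,[-0.0015,-0.003,0.021],[0,0,0]],
  [0.3,[0,0,0.021],[0,0,0]],
  [0.3,[0,0,0.021],[0,0,0]],
  [0.3,[0,0,0.021],[0,0,0]],
  [0.3,[0,0,0],[0,0,0]],
  [0.4,[0,0,0],[0,0,0]],
  [0.45,[0,0,0],[0,0,0]],
  [0.45,[0,0,0],[0,0,0]],
])

```text
time_s: 3.57
eef_pos: [532.3, -148.6, 69.3]
ee_rot: [0.001, -0.0, 1.0, -0.001]
force: [-0.3, -0.8, -0.6]
grip_width: 0.271
grip_force: 0.0
```

servo_tool([
  [0.45,[-0.001,0.0054,0],[0,0,0]],
  [0.45,[-0.0005,0.0054,0],[0,0,0]],
  [0.45,[0,0.0054,0],[0,0,0]],
  [0.45,[0,0.0054,0],[0,0,0]],
  [0.45,[0.001,0.0053,0],[0,0,0]],
  [0.45,[0.0015,0.0053,0],[0,0,0]],
  [0.45,[0.0015,0.0053,0],[0,0,0]],
  [0.45,[0.0015,0.0053,0],[0,0,0]],
  [0.45,[0,0,0],[0,0,0]],
  [0.45,[0,0,0],[0,0,0]],
])

```text
time_s: 4.4
eef_pos: [526.8, -104.8, 67.1]
ee_rot: [-0.001, -0.0, 1.0, 0.001]
force: [0.4, 0.4, 0.5]
grip_width: 0.278
grip_force: 0.0
```

Run:
```python
from h import *
c=cap('wrist','w2.png');print(sense()['eef_pos'].round(1),sense()['force'].round(1))
b=cap('top')
cv2.imwrite('pics/t3.png',cv2.resize(b['pixels'][140:225,280:360,::-1],(640,600),interpolation=cv2.INTER_CUBIC))
```

```text
[ 526.9 -105.    67. ] [ 0.2  0.3 -0.6]
```

View pics/w2.png

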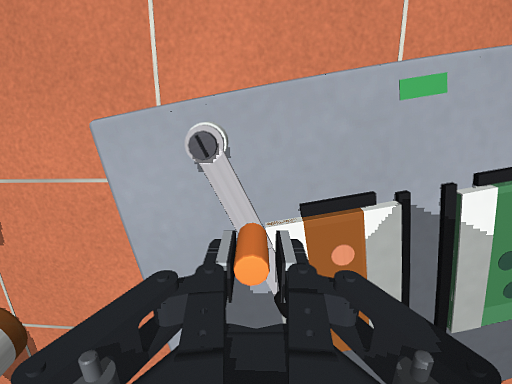

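The knob top at (252,270) sits between the pads and the pivot is at (204,143). The bar now points over the amber plate, but the fingers hide the tip. I'll work out the clip angle.

Run:
```python
from h import *
c=cap('wrist')
k=ray(c,[(252,270)],98)[0];p=ray(c,[(204,143)],60)[0];q=ray(c,[(269,226)],48)[0]
b1=ray(c,[(200,168),(228,156),(244,228),(263,218)],58)
print(k.round(1),p.round(1),q.round(1)); v=k-p
a=np.arctan2(v[1],v[0]); print(np.hypot(*v[:2]),np.degrees(a)); print(b1.round(1))
for P0 in(p[:2],np.array([470.5,-133.5])):
  for A in (a,np.arctan2(*(k[:2]-P0)[::-1])):
    t=P0+120*np.array([np.cos(A),np.sin(A)]); e=np.radians(10.4); n=np.array([-np.sin(e),np.cos(e)])
    print(t.round(1),'in from edge',(t-np.array([526,-98.9]))@n)
```

```text
[ 526.1 -106.9   98. ] [ 469.9 -133.8   60. ] [525.7 -96.2  48. ]
62.343909931185806 25.589838704298185
[[ 484.5 -137.3   58. ]
 [ 477.5 -120.8   58. ]
 [ 522.5 -112.3   58. ]
 [ 515.7 -100.5   58. ]]
[578.1 -81.9] in from edge 7.264808711683016
[578.1 -81.9] in from edge 7.264808711683016
[578.7 -81.7] in from edge 7.429403356381533
[578.7 -81.6] in from edge 7.45393696044948
```

servo_tool([
  [0.45,[0.001,0.0023,0],[0,0,0]],
  [0.45,[0,0,0],[0,0,0]],
  [0.3,[0,0,0],[0,0,0]],
  [0.2,[0,-0.002,0],[0,0,0]],
  [0.2,[0,0,0],[0,0,0]],
  [0.2,[0,0,-0.02],[0,0,0]],
  [0.2,[0,0,-0.03],[0,0,0]],
  [0.2,[0,0,-0.03],[0,0,0]],
  [0.2,[0.03,0,-0.02],[0,0,0]],
  [0.2,[0.03,0,0],[0,0,0]],
])

```text
time_s: 5.38
eef_pos: [467.5, -105.9, 170.9]
ee_rot: [0.003, -0.001, 1.0, -0.002]
force: [0.4, -1.1, 0.6]
grip_width: 0.4
grip_force: 0.0
```

servo_tool([
  [0.2,[0.03,0,0],[0,0,0]],
  [0.2,[0.03,0,0],[0,0,0]],
  [0.2,[0,0,0],[0,0,0]],
  [0.2,[0,0,0],[0,0,0]],
])

```text
time_s: 5.72
eef_pos: [405.8, -105.3, 167.7]
ee_rot: [0.0, 0.0, 1.0, -0.0]
force: [0.4, -0.3, 0.5]
grip_width: 0.4
grip_force: 0.0
```

Run:
```python
from h import *
c=cap('wrist','w3.png');print(sense()['eef_pos'].round(1),sense()['force'].round(1))
```

```text
[ 406.7 -105.5  167.7] [ 0.3  1.  -0.2]
```

View pics/w3.png

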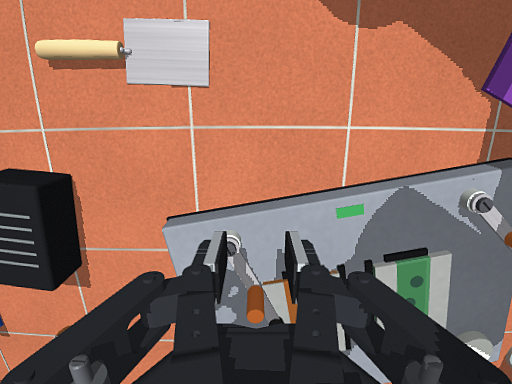

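The wrist camera looks back towards the robot, so the tip is hidden behind the fingers. I'll use the top view instead, since the arm is now out of the way.

Run:
```python
from h import *
b=cap('top')
cv2.imwrite('pics/t4.png',cv2.resize(b['pixels'][140:225,280:360,::-1],(640,600),interpolation=cv2.INTER_CUBIC))
```

```text
(no output)
```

View pics/t4.png

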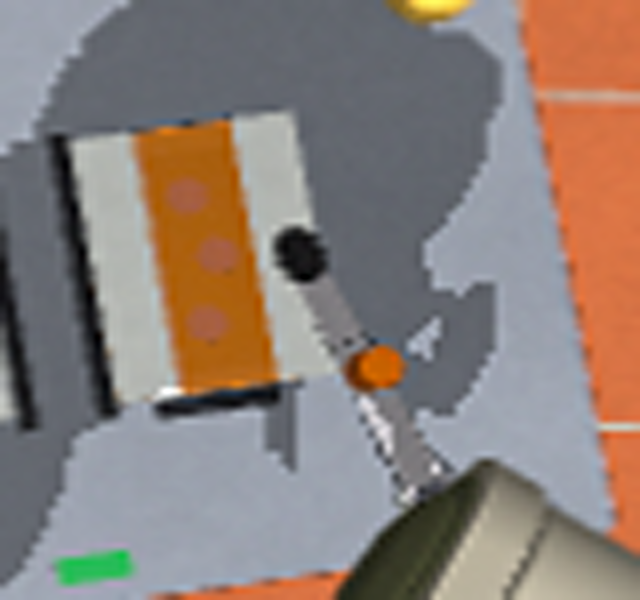

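The tip's dark blob at crop (300,255) is on the outer white band. Amber starts at about x=250 and the plate's outer edge is at about 318. I'll compute how far in the tip is.

Run:
```python
from h import *
b=cap('top'); im=b['pixels'];h=cv2.cvtColor(im,cv2.COLOR_RGB2HSV)
sub=np.zeros(h.shape[:2],bool);sub[168:184,312:324]=1
t=max(blobs(sub&(h[...,2]<60),5),key=lambda x:x[1][4]);print(t)
tp=ray(b,[t[0]],60)[0]
m=(h[...,0]>=9)&(h[...,0]<=20)&(h[...,1]>190)&(h[...,2]>190); m[:185]=0;m[200:]=0;m[:,:320]=0
m2=blobs(m,8);print(m2); k=ray(b,[m2[0][0]],98)[0]
e=np.radians(10.4); n=np.array([-np.sin(e),np.cos(e)])
print(tp,(tp[:2]-[525.6,-98.9])@n,k, np.degrees(np.arctan2(k[1]+133.5,k[0]-470.3)),np.degrees(np.arctan2(tp[1]+133.5,tp[0]-470.3)))
```

```text
(array([317.3, 175.7]), array([315, 173,   6,   7,  33], dtype=int32))
[(array([327.2, 191.5]), array([325, 189,   5,   6,  20], dtype=int32))]
[576.4707646  -79.70981628  60.        ] 9.691770280729024 [ 524.97852312 -105.06568516   98.        ] 27.475654689671103 26.86852323264724
```

The tip is about 10 mm in from the edge, so the whole roll lies on the band. Next, shut the fingers and go to the button.

servo_tool([
  [1,[-0.009,0.037,-0.005],[0,0,0]],
  [1,[-0.009,0.037,0],[0,0,0]],
  [1,[-0.009,0.037,0],[0,0,0]],
  [1,[-0.009,0.037,0],[0,0,0]],
  [1,[-0.009,0.037,0],[0,0,0]],
  [1,[-0.009,0.037,0],[0,0,0]],
  [1,[-0.009,0.037,0],[0,0,0]],
  [1,[-0.009,0.037,0],[0,0,0]],
  [1,[-0.009,0.037,0],[0,0,0]],
  [1,[-0.009,0.037,0],[0,0,0]],
])

```text
time_s: 6.7
eef_pos: [496.7, 267.5, 171.8]
ee_rot: [-0.0, -0.001, 1.0, -0.0]
force: [0.6, 0.5, 0.3]
grip_width: 0.002
grip_force: 0.0
```

servo_tool([
  [1,[-0.009,0.033,0.01],[0,0,0]],
  [1,[-0.009,0.033,0.01],[0,0,0]],
  [1,[-0.009,0.033,0.01],[0,0,0]],
  [1,[0,0,0.01],[0,0,0]],
  [1,[0,0,0],[0,0,0]],
  [1,[0,0,0],[0,0,0]],
])

```text
time_s: 7.2
eef_pos: [523.0, 363.6, 131.4]
ee_rot: [-0.001, -0.0, 1.0, -0.0]
force: [-0.0, -0.6, 0.1]
grip_width: 0.003
grip_force: 0.0
```

Run:
```python
from h import *
c=cap('wrist','w4.png');print(sense()['eef_pos'].round(1),sense()['force'].round(1))
h=cv2.cvtColor(c['pixels'],cv2.COLOR_RGB2HSV)
m=((h[...,0]<4)|(h[...,0]>176))&(h[...,1]>200)&(h[...,2]>100)
for ce,st in blobs(m,60): print(ce,st,ray(c,[ce],68)[0].round(1))
```

```text
[523.4 363.3 132.4] [-0.  -0.4 -0. ]
```

View pics/w4.png

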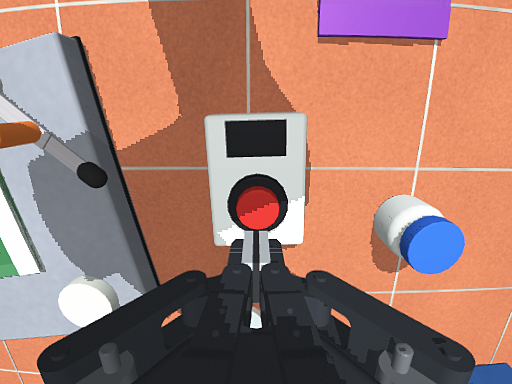

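The wrist view shows the button at (258,207), on the fingers' centre line. The fingertips are at about (256,250).

Run:
```python
from h import *
c=cap('wrist'); z=c['z_map'][207,258]
u=cv2.undistortPoints(np.array([[[258,207.]]]),c['K'],np.array(c['distortion'],float)).ravel()
print(z,(c['M']@np.r_[u*z,z,1]).round(1),ray(c,[(258,208)],66).round(1))
```

```text
216.05534 [524.  365.4  72.8   1. ] [[527.4 365.5  66. ]]
```

servo_tool([
  [1,[-0.001,0.002,0.02],[0,0,0]],
  [1,[0,0,0.02],[0,0,0]],
  [1,[0,0,0.014],[0,0,0]],
  [1,[0,0,0.002],[0,0,0]],
  [1,[0,0,0.002],[0,0,0]],
  [1,[0,0,0.002],[0,0,0]],
  [1,[0,0,0],[0,0,0]],
])

```text
time_s: 7.88
eef_pos: [524.7, 365.7, 73.4]
ee_rot: [0.001, -0.0, 1.0, 0.0]
force: [-0.2, 0.5, -0.0]
grip_width: -0.001
grip_force: 0.0
```

servo_tool([
  [1,[0,0,0.001],[0,0,0]],
  [1,[0,0,0.001],[0,0,0]],
  [1,[0,0,0.001],[0,0,0]],
  [1,[0,0,0],[0,0,0]],
])

```text
time_s: 8.22
eef_pos: [524.6, 365.9, 69.7]
ee_rot: [0.001, -0.0, 1.0, 0.0]
force: [0.5, -0.3, 3.1]
grip_width: 0.0
grip_force: 1.3
```

Contact: 3 N. Pressing on.

servo_tool([
  [1,[0,0,0.001],[0,0,0]],
  [1,[0,0,0.001],[0,0,0]],
  [1,[0,0,0.001],[0,0,0]],
  [1,[0,0,0],[0,0,0]],
])

```text
time_s: 8.55
eef_pos: [524.6, 365.9, 66.5]
ee_rot: [0.001, -0.0, 1.0, 0.0]
force: [2.9, -0.2, 4.6]
grip_width: -0.001
grip_force: 2.3
```

servo_tool([
  [1,[0,0,0.001],[0,0,0]],
  [1,[0,0,0.001],[0,0,0]],
  [1,[0,0,0],[0,0,0]],
])

```text
time_s: 8.8
eef_pos: [524.7, 366.0, 65.9]
ee_rot: [0.001, -0.0, 1.0, 0.0]
force: [-0.4, -2.1, 14.5]
grip_width: 0.001
grip_force: 6.8
```

Force has risen to 14.5 N with no further travel, so the button is fully down. I'll hold briefly, lift, and return over the clip knob.

servo_tool([
  [1,[0,0,0],[0,0,0]],
  [1,[0,0,0],[0,0,0]],
  [1,[0,0,-0.02],[0,0,0]],
  [1,[0,0,-0.03],[0,0,0]],
  [1,[0,0,-0.03],[0,0,0]],
  [1,[0,0,-0.02],[0,0,0]],
  [0.2,[0,-0.04,0],[0,0,0]],
  [0.2,[0,-0.04,0],[0,0,0]],
  [0.2,[0,-0.04,0],[0,0,0]],
  [0.2,[0,-0.04,0],[0,0,0]],
])

```text
time_s: 9.63
eef_pos: [523.0, 204.3, 163.5]
ee_rot: [-0.001, -0.001, 1.0, -0.0]
force: [0.4, 0.3, 0.6]
grip_width: 0.4
grip_force: 0.0
```

servo_tool([
  [0.2,[0,-0.04,0],[0,0,0]],
  [0.2,[0,-0.04,0],[0,0,0]],
  [0.2,[0,-0.04,0],[0,0,0]],
  [0.2,[0,-0.04,0],[0,0,0]],
  [0.2,[0,-0.04,0],[0,0,0]],
  [0.2,[0,-0.04,0],[0,0,0]],
  [0.2,[0,-0.04,0],[0,0,0]],
  [0.2,[0,-0.03,0],[0,0,0]],
  [0.2,[0,0,0],[0,0,0]],
  [0.2,[0,0,0],[0,0,0]],
])

```text
time_s: 10.47
eef_pos: [523.7, -105.0, 163.5]
ee_rot: [-0.001, 0.001, 1.0, 0.001]
force: [0.6, 0.1, -0.1]
grip_width: 0.4
grip_force: 0.0
```

servo_tool([
  [0.2,[-0.0015,0,0.025],[0,0,0]],
  [0.2,[0,0,0.025],[0,0,0]],
  [0.2,[0,0,0.025],[0,0,0]],
  [0.2,[0,0,0.02],[0,0,0]],
  [0.2,[0,0,0],[0,0,0]],
  [0.45,[0,0,0],[0,0,0]],
  [0.45,[0,0,0],[0,0,0]],
  [0.45,[0,0,0],[0,0,0]],
])

```text
time_s: 11.13
eef_pos: [526.5, -104.0, 70.7]
ee_rot: [0.001, -0.0, 1.0, -0.0]
force: [0.7, 0.1, 0.4]
grip_width: 0.274
grip_force: 0.0
```

servo_tool([
  [0.45,[-0.002,-0.006,0],[0,0,0]],
  [0.45,[-0.002,-0.006,0],[0,0,0]],
  [0.45,[-0.0015,-0.006,0],[0,0,0]],
  [0.45,[-0.001,-0.006,0],[0,0,0]],
  [0.45,[-0.0005,-0.006,0],[0,0,0]],
  [0.45,[0,-0.006,0],[0,0,0]],
  [0.45,[0.0005,-0.006,0],[0,0,0]],
  [0.45,[0.001,-0.005,0],[0,0,0]],
  [0.45,[0,0,0],[0,0,0]],
  [0.45,[0,0,0],[0,0,0]],
])

```text
time_s: 11.97
eef_pos: [531.0, -151.6, 69.2]
ee_rot: [-0.0, 0.0, 1.0, -0.0]
force: [0.2, 0.2, -0.2]
grip_width: 0.275
grip_force: 0.0
```

servo_tool([
  [0.3,[0,0.002,0],[0,0,0]],
  [0.2,[0,0,0],[0,0,0]],
  [0.2,[0,0,0],[0,0,0]],
  [0.2,[0,0,-0.025],[0,0,0]],
  [0.2,[0,0,-0.03],[0,0,0]],
  [0.2,[0,0,-0.03],[0,0,0]],
  [0.2,[0.03,0,-0.03],[0,0,0]],
  [0.2,[0.04,0,0],[0,0,0]],
  [0.2,[0.04,0,0],[0,0,0]],
  [0.2,[0,0,0],[0,0,0]],
])

```text
time_s: 12.8
eef_pos: [416.3, -147.4, 182.9]
ee_rot: [-0.002, 0.0, 1.0, 0.001]
force: [0.9, -0.4, 0.8]
grip_width: 0.399
grip_force: 0.0
```

Run:
```python
from h import *
b=cap('top','t5.png'); print(sense()['eef_pos'].round(1),sense()['force'].round(1))
cv2.imwrite('pics/t5b.png',cv2.resize(b['pixels'][115:240,165:365,::-1],(800,500),interpolation=cv2.INTER_CUBIC))
```

```text
[ 419.4 -148.5  183.8] [ 0.6 -0.1 -0. ]
```

View pics/t5b.png

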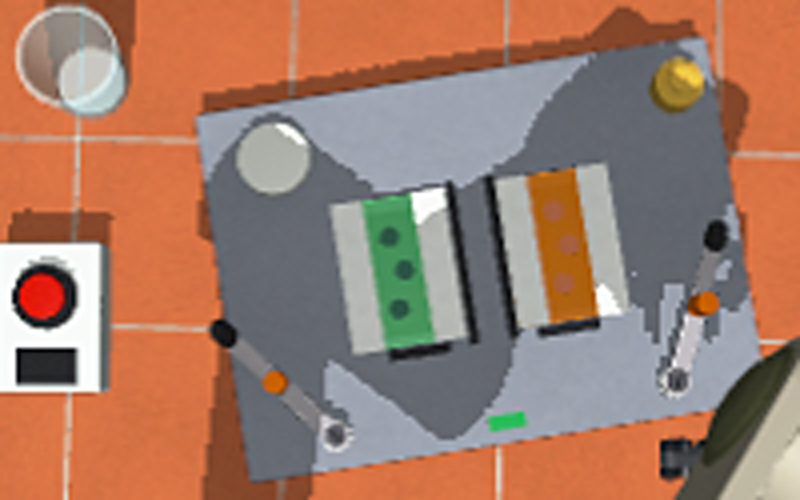

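The right clip is back beside its starting position, with its tip at (714,236), well clear of the amber plate. Both plates are seated at their rails, the green plate is unclipped, and the dish and weight are unmoved. Handing in.

```bash
python3 -c "
from rig import *
print(finish_job())"
```

```text
the job is handed in; nothing more can be done
None
```

The job is handed in: the right clip's tip rested on the amber plate's white band, about 10 mm in from the edge, while the record button was pressed fully down; the clip is now swung back to about where it was parked, and both plates lie in place.

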